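# Lift the slide rack out of its staining dish and hold it level over the drip tray

### The arm

A 6-joint arm with a two-finger parallel gripper is mounted at the origin on a cart in front of the work surface, level with it; the furniture and walls round the work are solid. World frame = base frame: x ahead of the robot, y to its left, z up, the work surface at z = 0. Lengths are in mm, angles in rad, forces in N, time in s.
With the tool pointing down it reaches from about 350 to 875 mm from the base axis. Payload 4.2 kg.
Tool frame: the origin (TCP) lies on the mounting face of the last link; the fingertips stand 173 mm ahead of it and the grasp point (between the pads) lies 155 mm ahead of it; z points along the fingers, y is the line along which they close (so a half turn about z gives the same grasp; the last joint's range is limited). The gripper opens to 85 mm and grips with 20 to 120 N. Pads are 22 mm wide; open, the fingers measure 114 mm over their backs; the gripper's body (76 mm by 85 mm) begins 54 mm behind the grasp point. The pads swing forward as they close: fully open they stand 13 mm farther back than shut.
Start: joints at [-1.034, 0.385, 0.008, 0, -1.194, -0.259], TCP at [171.417, -601.013, 404.712] pointing down, gripper open.
Joint ranges: [-3.14, 3.14], [-1.21, 2.06], [-1.07, 1.41], [-3.16, 2.05], [-2.99, -0.16], [-3.1, 3.1]. Speed limits (rad/s): [2.79, 2.79, 3.14, 3.14, 3.14, 3.14].

### API

Orientations are given as a unit quaternion [w, x, y, z].
In Python, from workcell import telemetry, snapshot, calibration, finish_job gives the robot as it stands. The module is installed in compiled form; this text tells all that it offers.
- The arm moves only by the shell command python3 -m crank 'ROWS' [FORCE]. ROWS is JSON, a list of rows, each a list of 7 numbers: the shift along the tool's x, y, z scaled (see below), then the turn, a rotation vector about the tool's x, y, z scaled (see below), then the opening, from -1 (shut) to 1 (fully open). A call has 1 to 20 rows; each row is the pose to reach, as a shift and turn from the pose commanded when the call began, along the tool's axes at that moment; what a row does not reach only later rows make up. The controller multiplies each number of a shift by 25 cm and each number of a turn by 0.5 rad. A row lasts 1/12 s, in which the tool goes at most 41.7 mm and 7.16 degrees, less where a joint would pass 70% of its speed; a pose out of reach is approached as far as the arm can. A call with a number of a shift or a turn outside -1 to 1 is refused whole. A call with a gripper value outside its range is refused whole. The fingers move at their own pace and stop on an object; FORCE is the grip in N (left out, the last holds). Time passes only in rows, so rows that repeat a pose let the fingers close. It gives the time, the measured TCP pose, the force, the opening and the grip force at its end, in the units of the state.
- telemetry.sense(): the state, without advancing time (a new reading comes with each control period).
- snapshot(name): name is "side" or "top" or "wrist"; returns (picture, depth): 420x560x3 uint8, blue, green, red; 420x560 float32, mm along the optical axis (not along the pixel's ray), 0 where there is no reading.
- calibration(name): a dict with "fx", "fy", "cx", "cy" (pixels), "rvec" (rotation vector, rad) and "tvec" (3), from world to camera coordinates, as OpenCV has them. Camera axes: x right, y down, z forward; pixel columns grow to the right and rows downward; lengths in mm; the calibration is good to about 2 mm. A picture is of the moment at which its call begins: read the wrist's pose just before it. calibration takes no time and is no camera call; for the wrist camera it gives the pose at the moment of the call.
- finish_job(): hands the job in; it is judged then, once.
The state is a dict: "time_s": time; "q": joint angles; "joint_vel": joint speeds; "effort": joint torques, N m; "position": TCP position; "tcp_rot": TCP orientation; "force": force on the tool from outside, world axes, zero at the start; "torque": the same for the moment, N m; "gripper_width": opening from 0.0 (shut) to 1.0 (fully open); "grip_force": force on a finger pad.
Only numpy, scipy, OpenCV 4.12 (cv2) and the standard library are available. Lean on these libraries where they do the work, as an engineer would, in place of code of your own. Each camera call takes 0.05 s, during which the arm holds its last target. There are 200 camera calls.

### The job

Take the rack of slides out of the glass staining dish to drain: swing its wire handle upright, lift the rack straight up out of the dish by the handle, and bring it over the middle of the steel drip tray. Finish still holding it there by the handle, level and steady, hanging a hand's breadth clear above the tray and touching nothing else. Leave the dish and the tray standing where they are, never let the rack tip, and do not disturb the other things on the desk.

Things in the scene. Friction and masses are not known exactly. Their poses are not given: they have to be found in the camera images.
- handle_grip (a point): Centre of the handle's black ribbed grip sleeve, 12 mm thick, 60 mm long, level along the rack's y axis in the middle of the wire handle's top bar; bare 4 mm wire either side. Pinch it from above, fingers closing square to it. At the start the handle leans out over a long wall of the dish: grip about 73 mm out from the pivot line and 52 mm above it, 28 mm above the dish's rim.
- rack_pivot (a point): Middle of the handle's pivot line on the rack, 40 mm above the rack's underside; axes are the rack's (x across, y along the pivot line, z up). Stainless slide rack, 82 (x) by 107 (y, over the handle's legs) by 46 mm high without handle, ten glass slides fixed on edge in it; 0.27 to 0.43 kg. Centre of mass about 23 mm below the pivot line, so it hangs level from the handle.
- rack_handle (a joint): Angle of the wire handle to the rack, rad: 0 upright, grip 90 mm straight above the pivot line; positive leans it to the rack's +x, negative to -x (grip at x = 90 sin, z = 90 cos mm from the pivot in the rack's axes). Swings freely from -0.95 to 0.95 and, left alone, falls to one of these ends, where it starts (rarely it is still falling there in the first second).
- dish: Clear glass staining dish, open on top, loose on the desk: 104 (x) by 124 (y) by 70 mm high, walls and floor 6 mm; 0.75 kg. Origin at the centre of its underside, z up. The rack stands on its inner floor, axes along the dish's, with 5 mm (x) and 2.5 mm (y) of play each side, and must rise 64 mm to clear the rim.
- tray: Shallow stainless drip tray, standing loose on the desk: 140 (x) by 160 (y) by 22 mm high, with two low ribs on its floor. Origin at the centre of its underside, z up. It stands to the left or right of the dish.
- microscope: Obstacle: the fixed tall microscope, 540 mm high. Origin under its middle; x runs to its back. Stage to 92 mm either side (y); its eyepieces reach 200 mm forward (-x) at 300 to 400 mm height. From the right of it, pass in front, near the robot, to reach the dish.
- cover: Bystander, not to be disturbed: the dish's flat glass cover, 108 by 128 by 6 mm with a 14 mm high bar on top, lying on the desk. Origin at the centre of its underside.
- stain_violet: Bystander: dropper bottle, 36 mm across, 117 mm high. Origin at the centre of its underside.
- oil_bottle: Bystander: small brown bottle with black cap, 26 mm across, 59 mm high. Origin at the centre of its underside.
- slide_mailer: Bystander: flat white plastic slide mailer, 34 by 84 by 10 mm. Origin at the centre of its underside.
- coverslip_box: Bystander: coverslip box, 29 by 29 by 15 mm. Origin at the centre of its underside.
- petri_dish: Bystander: closed petri dish, 60 mm across, 16 mm high. Origin at the centre of its underside.

How it is judged:
By the outcome, as a careful person would: the job done as asked, in the order asked, and still so for the second after the job is handed in, while the arm keeps its last pose, push and grip.
It also fails if it takes over 45 s, if anything falls off the work surface, if the arm or the gripper's body presses on something with over 40 N, if the wrist force passes 120 N, or if a joint passes its speed limit or range.

## Working session

There is one attempt and no reset: what is moved stays moved. The work goes in short steps, Python scripts to look and compute and a shell command to move; the robot and the scene stay as the last step left them, time stands still between calls to the robot, and variables do not carry over. Pictures are saved under pics/ and viewed, at most 10 in all, crops included, and the job is handed in when it is done.

```bash
mkdir -p pics; cat > h.py <<'E'
import numpy as np,cv2
from workcell import telemetry,snapshot,calibration
def cam(n):
    c=calibration(n);R=cv2.Rodrigues(np.array(c['rvec'],float))[0];return c,R,np.array(c['tvec'],float).ravel()
def grab(n,f):
    k=cam(n);p,d=snapshot(n);cv2.imwrite('pics/'+f+'.png',p);np.savez('pics/'+f+'.npz',d=d,R=k[1],t=k[2],k=[k[0][a] for a in('fx','fy','cx','cy')],p=p)
def load(f): return np.load('pics/'+f+'.npz')
def cloud(f):
    z=load(f);d=z['d'];fx,fy,cx,cy=z['k'];v,u=np.mgrid[:420,:560]
    P=np.stack([(u-cx)/fx*d,(v-cy)/fy*d,d],-1);return (P-z['t'])@z['R'],d>0
def ray(f,u,v):
    z=load(f);fx,fy,cx,cy=z['k'];w=z['R'].T@np.array([(u-cx)/fx,(v-cy)/fy,1]);return -z['R'].T@z['t'],w
def onz(f,u,v,h):
    o,w=ray(f,u,v);return o+w*(h-o[2])/w[2]
def tri(a,b):
    o1,w1=ray(*a);o2,w2=ray(*b);s=np.linalg.lstsq(np.stack([w1,-w2],1),o2-o1,rcond=None)[0]
    p,q=o1+s[0]*w1,o2+s[1]*w2;return (p+q)/2,np.linalg.norm(p-q)
E
python3 - <<'E'
from h import *
np.set_printoptions(precision=3,suppress=True)
for n in('side','top','wrist'): 
    grab(n,n+'0');z=load(n+'0');print(n,-z['R'].T@z['t'],z['R'][2],z['k'])
print(telemetry.sense())
cv2.imwrite('pics/a.png',np.hstack([load('top0')['p'],load('side0')['p']])[:, :])
E
```

```text
side [434.43  819.946 765.12 ] [ 0.149 -0.783 -0.603] [528.378 528.378 276.054 204.663]
top [ 499.721  -53.084 1205.9  ] [ 0.084  0.009 -0.996] [465.654 465.654 277.832 213.371]
wrist [ 105.22  -620.541  373.999] [ 0.26   0.075 -0.963] [377.435 377.435 281.571 211.486]
{'time_s': 0.15, 'q': array([-1.034,  0.385,  0.007, -0.   , -1.194, -0.259]), 'joint_vel': array([-0.001, -0.002,  0.005, -0.   , -0.001, -0.   ]), 'effort': array([  0.   , -39.268,  18.858,   4.189,  -0.003,   0.   ]), 'position': array([ 171.361, -600.895,  403.891]), 'tcp_rot': array([-0.   , -0.138,  0.99 ,  0.001]), 'force': array([0.94 , 0.185, 0.566]), 'torque': array([-0.014,  0.021, -0.041]), 'grip_force': 0.0, 'gripper_width': 0.9997641425239122}
```

View pics/top0.png

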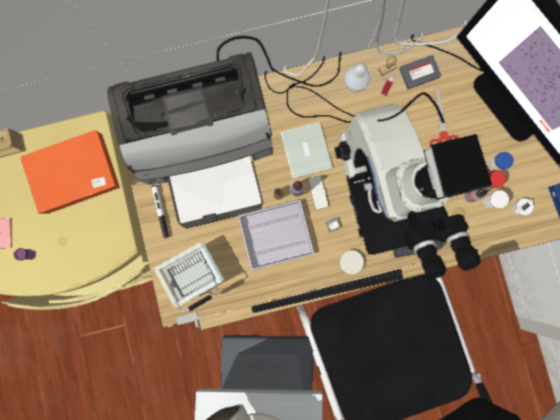

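View pics/side0.png

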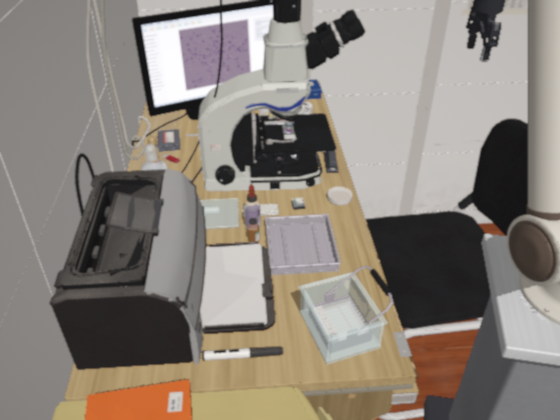

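The top view shows the dish at about (190,275), the tray at (277,235), and the microscope to the right of both. In the side view the dish is at (342,312) and the tray at (302,243). I'll zoom in on the handle next.

```bash
python3 - <<'E'
from h import *
a=cv2.resize(load('top0')['p'][225:335,140:260],None,fx=3.3,fy=3.3,interpolation=cv2.INTER_CUBIC)
b=cv2.resize(load('side0')['p'][255:365,285:405],None,fx=3.3,fy=3.3,interpolation=cv2.INTER_CUBIC)
cv2.imwrite('pics/z1.png',np.hstack([a,b]))
np.set_printoptions(precision=1,suppress=True)
P,m=cloud('top0')
for c in [(190,275),(201,301),(236,270),(277,235),(351,262)]: print(c,P[c[1],c[0]],onz('top0',*c,0))
E
```

```text
(190, 275) [439.7 178.4  16.7] [438.8 181.6   0. ]
(201, 301) [383.8 134.2 101. ] [373.2 151.3   0. ]
(236, 270) [453.4  63.7  -3. ] [453.5  63.4   0. ]
(277, 235) [545.1 -40.7   2.8] [545.2 -40.6   0. ]
(351, 262) [ 479.  -229.7   16.6] [ 478.8 -232.2    0. ]
```

View pics/z1.png

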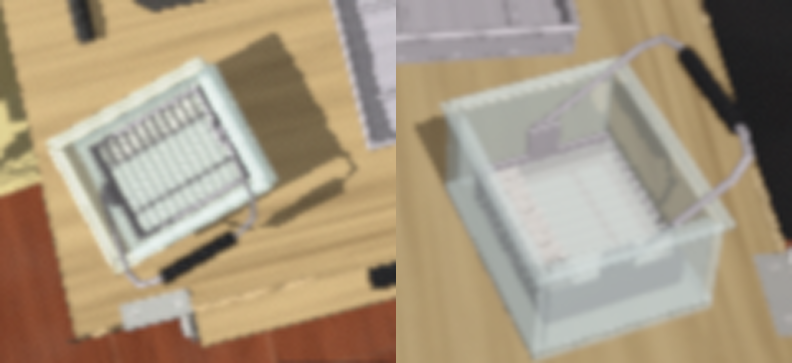

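The black grip runs in the top view from (189,309) to (211,297), and in the side view from (372,272) to (389,291). It leans over the long wall nearest the robot. Next I compute positions.

```bash
python3 - <<'E'
from h import *
np.set_printoptions(precision=1,suppress=True)
T=lambda x,y:(140+x/3.3,225+y/3.3); S=lambda x,y:(285+(x-396)/3.3,255+y/3.3)
for a,b in [((162,277),(740,122)),((235,238),(684,55)),((198,257),(712,88))]:
    print('grip',tri(('top0',*T(*a)),('side0',*S(*b))))
c=np.array([onz('top0',*T(*a),70) for a in [(48,148),(200,62),(275,185),(120,270)]]);print('rim top',c,c.mean(0))
c=np.array([onz('side0',*S(*a),70) for a in [(444,105),(624,60),(732,225),(540,275)]]);print('rim side',c,c.mean(0))
P,m=cloud('top0')
# tray: points z 12..26
z=P[...,2];v,u=np.mgrid[:420,:560]
M=((u>235)&(u<316)&(v>195)&(v<275)&(z>11)&(z<30)).astype(np.uint8)
q=P[M>0];r=cv2.minAreaRect(q[:,:2].astype(np.float32));print('tray',r,q[:,2].mean())
M=(m&(u>145)&(u<230)&(v>230)&(v<315)&(z>58)&(z<78));q=P[M];print('dish',len(q),cv2.minAreaRect(q[:,:2].astype(np.float32)))
# top heights of neighbours
for n,(a,b,c,d) in dict(bott=(270,310,170,200),mic=(335,440,100,270),printer=(110,270,60,180)).items():
    q=P[c:d,a:b].reshape(-1,3);q=q[q[:,2]>25];print(n,q.min(0),q.max(0))
E
```

```text
grip (array([363.6, 162.3,  97.3]), np.float64(1.8572843210408914))
grip (array([392.7, 111.8,  91.9]), np.float64(0.7206849324505409))
grip (array([378.1, 137.5,  94.8]), np.float64(1.2524590482439335))
rim top [[453.4 254.6  70. ]
 [518.3 144.5  70. ]
 [429.1  86.7  70. ]
 [365.7 198.5  70. ]] [441.6 171.1  70. ]
rim side [[519.2 151.9  70. ]
 [424.8  99.   70. ]
 [362.5 208.3  70. ]
 [455.2 257.7  70. ]] [440.4 179.2  70. ]
tray ((550.6715087890625, -37.803855895996094), (187.9810333251953, 203.395751953125), 1.5848283767700195) 23.358738833455735
dish 800 ((443.31939697265625, 174.88031005859375), (111.07032775878906, 131.45632934570312), 30.257123947143555)
bott [ 499.7 -104.1   25.9] [ 681.3  -29.2 1205.9]
mic [ 475.5 -446.9   25.4] [ 872.6  -53.1 1205.9]
printer [499.7 -53.1  25. ] [ 989.6  391.1 1205.9]
```

```bash
cat > g.py <<'E'
# usage: g.py x y z yaw(deg of tool y): grasp-point target -> row numbers
import sys
from h import *
from scipy.spatial.transform import Rotation as Ro
s=telemetry.sense();w,x,y,z=s['tcp_rot'];R=Ro.from_quat([x,y,z,w]);p=np.array(s['position'])
g=p+R.as_matrix()[:,2]*155
np.set_printoptions(precision=3,suppress=True)
Y=R.as_matrix()[:,1];print('grasp',g,'yaw',np.degrees(np.arctan2(Y[1],Y[0])),'t',s['time_s'],'F',s['force'],'w',s['gripper_width'],'gf',s['grip_force'],'q',s['q'])
if len(sys.argv)>1:
    a=list(map(float,sys.argv[1:]));th=np.radians(a[3]);yv=np.array([np.cos(th),np.sin(th),0]);zv=np.array([0,0,-1.]);xv=np.cross(yv,zv)
    T=Ro.from_matrix(np.stack([xv,yv,zv],1))
    pt=np.array(a[:3])-zv*155
    print('shift',R.inv().apply(pt-p)/250,'turn',(R.inv()*T).as_rotvec()/.5)
E
python3 g.py 240 -375 249 132
```

```text
grasp [ 171.273 -600.655  248.891] yaw 105.908805834016 t 0.15 F [0.94  0.185 0.566] w 0.9997641425239122 gf 0.0 q [-1.034  0.385  0.007 -0.    -1.194 -0.259]
shift [-0.512  0.794  0.001] turn [ 0.003  0.001 -0.911]
```

```bash
python3 -m crank '[[-0.09,0.13,0,0,0,-0.15,1],[-0.17,0.26,0,0,0,-0.3,1],[-0.26,0.4,0,0,0,-0.45,1],[-0.34,0.53,0,0,0,-0.61,1],[-0.43,0.66,0,0,0,-0.76,1],[-0.51,0.79,0,0,0,-0.91,1],[-0.51,0.79,0,0,0,-0.91,1]]'; python3 g.py 300 -150 249 158
```

```text
time_s: 0.73
position: [239.9, -371.5, 404.7]
tcp_rot: [0.001, -0.362, 0.932, 0.001]
force: [-0.3, -0.2, -0.5]
gripper_width: 1.001
grip_force: 0.0
grasp [ 240.007 -371.216  249.716] yaw 132.41460704479792 t 0.7333 F [-0.333 -0.227 -0.476] w 1.0013758915362636 gf 0.0 q [-0.628  0.068 -0.412 -0.002 -1.091 -0.201]
shift [-0.775  0.492  0.005] turn [ 0.001  0.004 -0.893]
```

```bash
python3 -m crank '[[-0.13,0.08,0,0,0,-0.15,1],[-0.26,0.16,0,0,0,-0.3,1],[-0.39,0.25,0,0,0,-0.45,1],[-0.52,0.33,0,0,0,-0.6,1],[-0.65,0.41,0,0,0,-0.75,1],[-0.78,0.49,0,0,0,-0.89,1],[-0.78,0.49,0,0,0,-0.89,1]]'; python3 g.py 345 0 235 184
```

```text
time_s: 1.32
position: [304.2, -150.0, 405.2]
tcp_rot: [0.001, -0.561, 0.828, -0.0]
force: [0.2, 0.2, 0.5]
gripper_width: 1.002
grip_force: 0.0
grasp [ 304.588 -149.928  250.167] yaw 158.22213625314123 t 1.3167 F [0.192 0.179 0.461] w 1.002362932861903 gf 0.0 q [ 0.032 -0.137 -0.606 -0.001 -1.099 -0.412]
shift [-0.618  0.071  0.062] turn [-0.005  0.002 -0.9  ]
```

```bash
python3 -m crank '[[-0.1,0.01,0.01,0,0,-0.15,1],[-0.2,0.02,0.02,0,0,-0.3,1],[-0.31,0.03,0.03,0,0,-0.45,1],[-0.41,0.05,0.04,0,0,-0.6,1],[-0.51,0.06,0.05,0,0,-0.75,1],[-0.62,0.07,0.06,0,0,-0.9,0.5],[-0.62,0.07,0.06,0,0,-0.9,0]]'; python3 g.py 378 137.5 230 210
```

```text
time_s: 1.9
position: [347.3, -2.2, 389.6]
tcp_rot: [-0.0, 0.729, -0.684, 0.0]
force: [-0.0, -0.9, -0.0]
gripper_width: 0.75
grip_force: 0.0
grasp [347.408  -2.15  234.623] yaw -176.3902083500388 t 1.9 F [-0.003 -0.86  -0.008] w 0.7502573116267224 gf 0.0 q [ 0.472 -0.104 -0.621  0.    -1.053 -0.409]
shift [-0.55  -0.158  0.019] turn [-0.002  0.    -0.921]
```

```bash
python3 -m crank '[[-0.11,-0.03,0,0,0,-0.18,0],[-0.22,-0.06,0.01,0,0,-0.37,0],[-0.33,-0.1,0.01,0,0,-0.55,0],[-0.44,-0.13,0.02,0,0,-0.74,0],[-0.55,-0.16,0.02,0,0,-0.92,0],[-0.55,-0.16,0.02,0,0,-0.92,0],[-0.55,-0.16,0.02,0,0,-0.92,0]]'; python3 g.py 378 137.5 97 210
python3 -c "
from h import *
grab('wrist','w1');grab('side','s1')
cv2.imwrite('pics/w1s.png',load('w1')['p'])"
```

```text
time_s: 2.48
position: [378.5, 135.4, 384.3]
tcp_rot: [0.001, 0.864, -0.503, -0.0]
force: [-0.5, -0.0, 0.5]
gripper_width: 0.502
grip_force: 0.0
grasp [378.367 135.298 229.306] yaw -150.36155657879138 t 2.4833 F [-0.535 -0.007  0.475] w 0.5019397608841127 gf 0.0 q [ 0.752  0.013 -0.527 -0.    -1.032 -0.235]
shift [-0.008 -0.003  0.529] turn [ 0.003 -0.    -0.013]
```

View pics/w1.png

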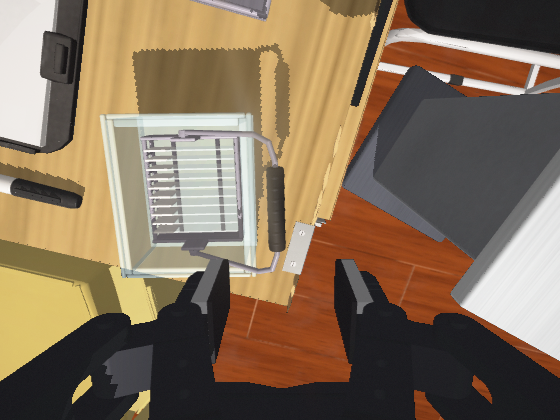

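The wrist view shows the sleeve from (275,167) to (278,250), almost midway between the fingers at columns 225 and 345. I'll locate it from depth and from the two views.

```bash
python3 - <<'E'
from h import *
np.set_printoptions(precision=1,suppress=True)
P,m=cloud('w1')
q=P[172:246,271:283].reshape(-1,3);q=q[q[:,2]>70];print('sleeve',q.mean(0),np.percentile(q[:,2],95),len(q))
e=[P[v,u] for u,v in[(275,170),(278,247)]];print(e)
print('ray z95',[onz('w1',*c,97) for c in[(275.5,167),(278,250),(276.5,208)]])
print('tri',tri(('w1',276.5,208),('top0',200.2,303)),tri(('w1',276.5,208),('side0',380.8,281.7)))
c=np.array([onz('w1',*a,70) for a in [(101,115),(252,113),(258,273),(121,277)]]);print(c)
print(np.degrees(np.arctan2(*(c[1]-c[2])[[1,0]])),np.degrees(np.arctan2(*(c[1]-c[0])[[1,0]])))
c=np.array([onz('w1',*a,46) for a in [(184,134),(194,248)]]);print('pivots',c,c.mean(0))
E
```

```text
sleeve [381.3 135.2 105.8] 106.03762785014813 888
[array([395.3, 112.6, 105.3]), array([366.6, 159.2, 105. ])]
ray z95 [array([395.5, 111.9,  97. ]), array([363.9, 164. ,  97. ]), array([380.5, 136.9,  97. ])]
tri (array([379.5, 136.9,  96.1]), np.float64(1.8309985122721617)) (array([378.8, 137.5,  94.6]), np.float64(2.8270894118427226))
[[523.2 145.6  70. ]
 [428.1  89.7  70. ]
 [363.2 199.   70. ]
 [459.4 257.8  70. ]]
-59.29716374965078 -149.5740949303969
pivots [[469.  132.4  46. ]
 [419.  216.2  46. ]] [444.  174.3  46. ]
```

```bash
python3 g.py 380 136.5 98 210.3
```

```text
grasp [377.842 133.973 229.362] yaw -150.46614130991833 t 2.5833 F [-0.715 -0.481 -0.219] w 0.5012311361199605 gf 0.0 q [ 0.751  0.011 -0.529 -0.    -1.032 -0.235]
shift [-0.005 -0.012  0.525] turn [ 0.003 -0.    -0.027]
```

```bash
python3 -m crank '[[0,-0.01,0.1,0,0,-0.02,0],[0,-0.01,0.2,0,0,-0.02,0],[0,-0.01,0.3,0,0,-0.02,0],[0,-0.01,0.38,0,0,-0.02,0],[0,-0.01,0.44,0,0,-0.02,0],[0,-0.01,0.49,0,0,-0.02,0],[0,-0.01,0.525,0,0,-0.02,0],[0,-0.01,0.525,0,0,-0.02,-0.3],[0,-0.01,0.525,0,0,-0.02,-0.5],[0,-0.01,0.525,0,0,-0.02,-0.5],[0,-0.01,0.525,0,0,-0.02,-0.5],[0,-0.01,0.525,0,0,-0.02,-0.5]]'
python3 -c "
from h import *
grab('wrist','w2');grab('side','s2')
cv2.imwrite('pics/w2s.png',np.hstack([cv2.resize(load('w2')['p'][100:400,130:430],(400,400)),cv2.resize(load('s2')['p'][220:360,280:420],(400,400))]))"; python3 g.py 443.5 174 138 210.3
```

```text
time_s: 3.58
position: [380.5, 136.0, 254.2]
tcp_rot: [-0.001, 0.867, -0.499, 0.0]
force: [0.0, 0.4, 0.7]
gripper_width: 0.252
grip_force: 0.0
grasp [380.545 136.196  98.959] yaw -149.81329730917963 t 3.6833 F [ 0.256 -0.017  0.177] w 0.25100968665109924 gf 0.0 q [ 0.75   0.205 -0.714  0.    -0.65  -0.223]
shift [-0.004 -0.295 -0.156] turn [-0.002  0.001 -0.004]
```

View pics/w2s.png

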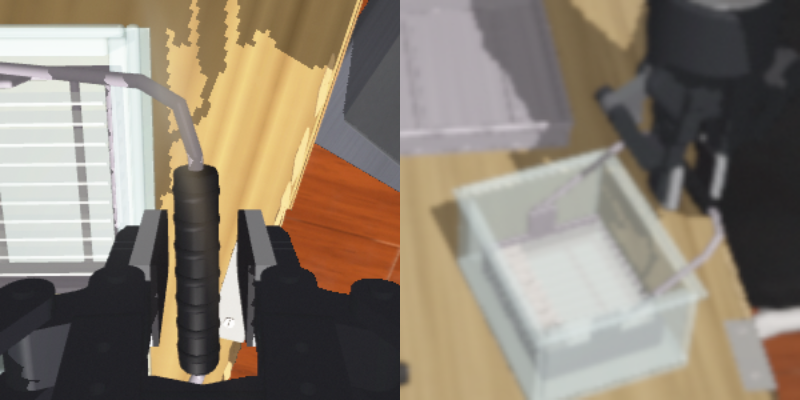

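The sleeve sits centred between the pads, with the fingers clear of the rim. Now I'll swing the handle up loosely caged.

```bash
python3 -m crank '[[0,-0.01,-0.014,0,0,0,-0.6],[0,-0.022,-0.028,0,0,0,-0.6],[0,-0.035,-0.041,0,0,0,-0.6],[0,-0.048,-0.054,0,0,0,-0.6],[0,-0.062,-0.066,0,0,0,-0.6],[0,-0.075,-0.077,0,0,0,-0.6],[0,-0.09,-0.088,0,0,0,-0.6],[0,-0.105,-0.098,0,0,0,-0.6],[0,-0.12,-0.107,0,0,0,-0.6],[0,-0.136,-0.115,0,0,0,-0.6],[0,-0.152,-0.122,0,0,0,-0.6],[0,-0.169,-0.129,0,0,0,-0.6],[0,-0.186,-0.135,0,0,0,-0.6],[0,-0.204,-0.14,0,0,0,-0.6],[0,-0.222,-0.144,0,0,0,-0.6],[0,-0.239,-0.147,0,0,0,-0.6],[0,-0.254,-0.149,0,0,0,-0.6],[0,-0.268,-0.15,0,0,0,-0.6],[0,-0.282,-0.15,0,0,0,-0.6],[0,-0.295,-0.15,0,0,0,-0.6]]'
python3 -c "
from h import *
grab('wrist','w3');grab('side','s3')
cv2.imwrite('pics/w3s.png',np.hstack([cv2.resize(load('w3')['p'][100:400,130:430],(400,400)),cv2.resize(load('s3')['p'][220:360,270:410],(400,400))]))"; python3 g.py 443.5 174 136 210.3
```

```text
time_s: 5.35
position: [444.4, 173.3, 290.9]
tcp_rot: [0.0, 0.867, -0.499, -0.0]
force: [-0.6, 0.3, -0.1]
gripper_width: 0.203
grip_force: 0.0
grasp [444.51  173.45  135.868] yaw -149.802943292351 t 5.45 F [ 0.32  -0.065 -0.617] w 0.20025351841383524 gf 0.0 q [ 0.714  0.259 -0.504  0.    -0.808 -0.187]
shift [-0.004  0.002 -0.001] turn [-0.    -0.    -0.004]
```

View pics/w3s.png

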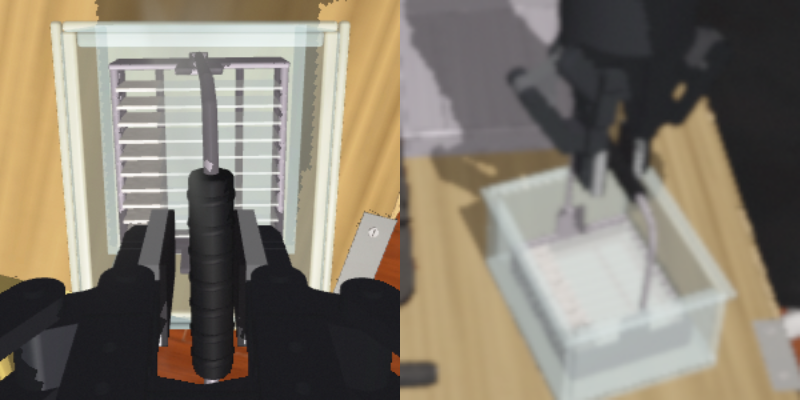

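The handle is essentially upright and the rack is central in the dish. I'll close the gripper, then lift a little first.

```bash
python3 -m crank '[[0,0,0,0,0,0,-0.8],[0,0,0,0,0,0,-1],[0,0,0,0,0,0,-1],[0,0,0,0,0,0,-1],[0,0,0,0,0,0,-1],[0,0,0,0,0,0,-1]]' 50
python3 -m crank '[[0,0,-0.01,0,0,0,-1],[0,0,-0.02,0,0,0,-1],[0,0,-0.03,0,0,0,-1],[0,0,-0.04,0,0,0,-1],[0,0,-0.05,0,0,0,-1],[0,0,-0.06,0,0,0,-1],[0,0,-0.06,0,0,0,-1],[0,0,-0.06,0,0,0,-1]]'
python3 -c "
from h import *
grab('wrist','w4');grab('side','s4')
cv2.imwrite('pics/w4s.png',np.hstack([cv2.resize(load('w4')['p'][100:400,130:430],(400,400)),cv2.resize(load('s4')['p'][200:340,270:410],(400,400))]))"; python3 g.py
```

```text
time_s: 5.95
position: [444.0, 173.1, 291.0]
tcp_rot: [-0.0, 0.867, -0.499, -0.0]
force: [0.6, -0.7, -0.5]
gripper_width: 0.125
grip_force: 48.6
time_s: 6.62
position: [444.1, 173.1, 306.1]
tcp_rot: [-0.0, 0.867, -0.499, 0.0]
force: [-0.2, -0.9, -2.8]
gripper_width: 0.121
grip_force: 48.7
grasp [443.937 173.082 150.858] yaw -149.80859279420238 t 6.7167 F [ 0.076  0.194 -2.161] w 0.11739421467277132 gf 48.67030620574951 q [ 0.714  0.238 -0.486 -0.    -0.847 -0.187]
```

View pics/w4s.png

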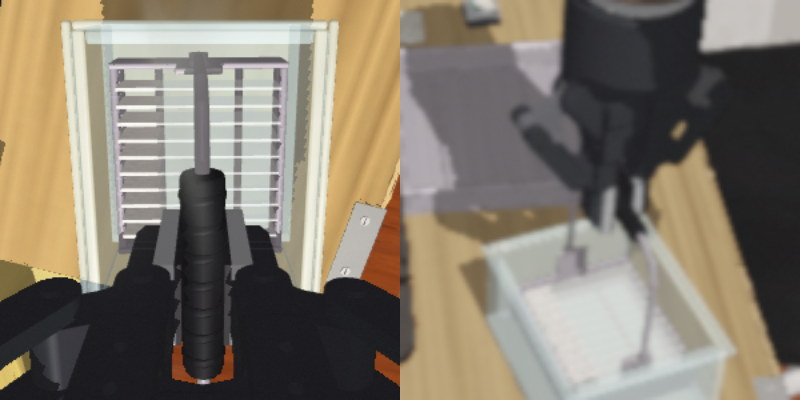

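The handle is vertical, and the rack is level, centred and carried (about 3 N). I'll carry on straight up.

```bash
python3 -m crank '[[0,0,-0.01,0,0,0,-1],[0,0,-0.025,0,0,0,-1],[0,0,-0.045,0,0,0,-1],[0,0,-0.07,0,0,0,-1],[0,0,-0.095,0,0,0,-1],[0,0,-0.12,0,0,0,-1],[0,0,-0.145,0,0,0,-1],[0,0,-0.17,0,0,0,-1],[0,0,-0.2,0,0,0,-1],[0,0,-0.23,0,0,0,-1],[0,0,-0.26,0,0,0,-1],[0,0,-0.29,0,0,0,-1],[0,0,-0.32,0,0,0,-1],[0,0,-0.345,0,0,0,-1],[0,0,-0.36,0,0,0,-1],[0,0,-0.37,0,0,0,-1],[0,0,-0.37,0,0,0,-1],[0,0,-0.37,0,0,0,-1]]'
python3 - <<'E'
from h import *
np.set_printoptions(precision=1,suppress=True)
grab('top','t5');grab('side','s5');grab('wrist','w5')
p=cv2.resize(load('t5')['p'][170:320,150:350],(532,400));cv2.imwrite('pics/t5z.png',np.hstack([p,cv2.resize(load('s5')['p'][180:380,240:380],(268,400))]))
# wrist cloud tray rim
P,m=cloud('w5');z=P[...,2]
M=m&(z>16)&(z<28)&(P[...,0]>430)&(P[...,0]<680)&(P[...,1]<90)&(P[...,1]>-150);q=P[M];print(len(q));print(cv2.minAreaRect(q[:,:2].astype(np.float32)))
E
python3 g.py
```

```text
time_s: 8.22
position: [444.0, 173.1, 398.3]
tcp_rot: [0.0, 0.867, -0.499, -0.0]
force: [-0.6, 0.1, -3.4]
gripper_width: 0.12
grip_force: 48.7
843
((527.9917602539062, 54.087703704833984), (166.08033752441406, 17.677024841308594), 29.93779182434082)
grasp [443.835 173.023 242.999] yaw -149.8075461734942 t 8.3667 F [ 0.683  0.833 -2.693] w 0.12259402032405899 gf 48.6626797914505 q [ 0.714  0.136 -0.352 -0.    -1.083 -0.187]
```

View pics/t5z.png

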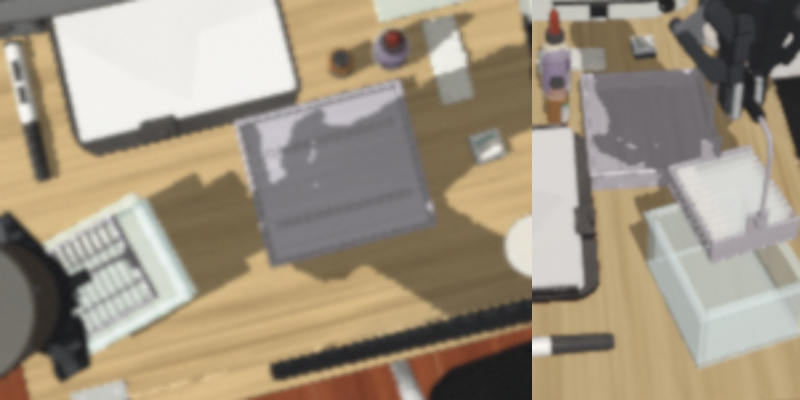

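```bash
python3 - <<'E'
from h import *
np.set_printoptions(precision=1,suppress=True)
c=np.array([onz('t5',150+x/2.66,170+y/2.667,22) for x,y in[(236,122),(402,82),(435,222),(270,265)]]);print(c,c.mean(0))
print(onz('t5',150+392/2.66,170+40/2.667,115))
c=np.array([onz('s5',240+(x-532)*140/268,180+y/2,h) for x,y,h in[(582,72,22),(709,70,22)]]);print(c)
E
python3 g.py 548 -39 243 193.5
```

```text
[[ 592.    57.6   22. ]
 [ 632.9 -101.1   22. ]
 [ 499.7 -134.1   22. ]
 [ 456.6   22.2   22. ]] [545.3 -38.9  22. ]
[659.7 -88.1 115. ]
[[ 632.7  -98.6   22. ]
 [ 485.3 -129.5   22. ]]
grasp [443.835 173.023 242.999] yaw -149.8075461734942 t 8.3667 F [ 0.683  0.833 -2.693] w 0.12259402032405899 gf 48.6626797914505 q [ 0.714  0.136 -0.352 -0.    -1.083 -0.187]
shift [0.943 0.067 0.   ] turn [ 0.002 -0.     0.583]
```

```bash
python3 -m crank '[[0.006,0,0,0,0,0.003,-1],[0.02,0,0,0,0,0.01,-1],[0.04,0,0,0,0,0.02,-1],[0.065,0.01,0,0,0,0.04,-1],[0.095,0.01,0,0,0,0.06,-1],[0.13,0.01,0,0,0,0.08,-1],[0.165,0.01,0,0,0,0.1,-1],[0.2,0.02,0,0,0,0.12,-1],[0.235,0.02,0,0,0,0.145,-1],[0.27,0.02,0,0,0,0.17,-1],[0.305,0.02,0,0,0,0.19,-1],[0.34,0.03,0,0,0,0.21,-1],[0.375,0.03,0,0,0,0.23,-1],[0.405,0.03,0,0,0,0.25,-1],[0.43,0.03,0,0,0,0.27,-1],[0.45,0.035,0,0,0,0.28,-1],[0.463,0.036,0,0,0,0.287,-1],[0.47,0.037,0,0,0,0.29,-1],[0.47,0.037,0,0,0,0.29,-1]]'
python3 g.py 546 -39 243 193.5
```

```text
time_s: 9.95
position: [495.2, 66.7, 398.4]
tcp_rot: [0.0, 0.828, -0.56, -0.0]
force: [1.1, -0.5, -2.7]
gripper_width: 0.123
grip_force: 48.7
grasp [495.225  66.708 243.439] yaw -158.13539768288206 t 9.95 F [ 1.147 -0.491 -2.724] w 0.12285347762808368 gf 48.67127001285553 q [ 0.459  0.176 -0.302 -0.    -1.093 -0.078]
shift [ 0.468 -0.031  0.002] turn [0.    0.    0.292]
```

```bash
python3 -m crank '[[0.006,0,0,0,0,0.003,-1],[0.02,0,0,0,0,0.01,-1],[0.04,0,0,0,0,0.02,-1],[0.065,-0.004,0,0,0,0.04,-1],[0.095,-0.006,0,0,0,0.06,-1],[0.13,-0.009,0,0,0,0.08,-1],[0.165,-0.011,0,0,0,0.1,-1],[0.2,-0.013,0,0,0,0.12,-1],[0.235,-0.016,0,0,0,0.145,-1],[0.27,-0.018,0,0,0,0.17,-1],[0.305,-0.02,0,0,0,0.19,-1],[0.34,-0.022,0,0,0,0.21,-1],[0.375,-0.025,0,0,0,0.23,-1],[0.405,-0.027,0,0,0,0.25,-1],[0.43,-0.029,0,0,0,0.27,-1],[0.45,-0.03,0,0,0,0.28,-1],[0.463,-0.031,0,0,0,0.287,-1],[0.468,-0.031,0,0,0,0.29,-1],[0.468,-0.031,0,0,0,0.29,-1],[0.468,-0.031,0,0,0,0.29,-1]]'
python3 - <<'E'
from h import *
grab('top','t6');grab('side','s6')
cv2.imwrite('pics/t6z.png',np.hstack([cv2.resize(load('t6')['p'][160:320,150:350],(400,320)),cv2.resize(load('s6')['p'][120:360,230:430],(400,480))[:320]]) )
cv2.imwrite('pics/t6z.png',np.hstack([cv2.resize(load('t6')['p'][160:320,150:350],(400,320)),cv2.resize(load('s6')['p'][140:360,230:430],(291,320))]))
E
python3 g.py
```

```text
time_s: 11.62
position: [545.9, -38.6, 398.5]
tcp_rot: [-0.0, 0.786, -0.618, -0.0]
force: [0.5, -0.0, -1.9]
gripper_width: 0.121
grip_force: 48.7
grasp [545.866 -38.507 243.507] yaw -166.39669519844875 t 11.7167 F [-1.062 -0.558 -2.538] w 0.12123413461986772 gf 48.69049787521362 q [ 0.226  0.257 -0.194 -0.    -1.119  0.012]
```

View pics/t6z.png

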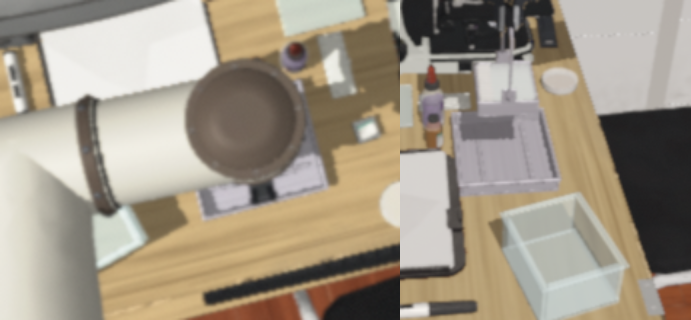

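The rack hangs level over the tray, and the dish and bottles haven't moved. The underside is about 90 mm above the tray rim. I'll let it settle, then hand in.

```bash
python3 -m crank '[[0,0,0,0,0,0,-1],[0,0,0,0,0,0,-1],[0,0,0,0,0,0,-1],[0,0,0,0,0,0,-1],[0,0,0,0,0,0,-1],[0,0,0,0,0,0,-1],[0,0,0,0,0,0,-1],[0,0,0,0,0,0,-1]]' && python3 -c "
from workcell import finish_job
print(finish_job())"
```

```text
time_s: 12.38
position: [546.0, -38.7, 398.5]
tcp_rot: [0.0, 0.786, -0.619, -0.0]
force: [-0.4, 0.2, -2.6]
gripper_width: 0.118
grip_force: 48.7
the job is handed in; nothing more can be done
None
```

The job is handed in at 12.4 s: the arm is holding the rack by its upright handle, level over the middle of the drip tray, about 90 mm above the rim, and in the last pictures the dish, tray and other things in view stood where they were.

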